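# Thread a hook onto the counter rail and push the hooks home

## Task

Take the loose hook hanger that stands on the worktop, bring it to the open, flared end of the hook rail and thread its white shoe into the channel. Then slide it along, pushing the hanger that is already on the rail ahead of it, until both are fully home against the rail's closed end; press firmly enough to feel the solid stop, but do not ram or force anything. Leave it hanging there upright, and do not disturb the other things.

Things in the scene. Friction and masses are not known exactly. Their poses are not given: they have to be found in the camera images.
- hanger: loose steel hook hanger, 70x70x110 mm, 0.1-0.21 kg, standing on its flat foot. Origin: underside of the foot, straight below the grip fin; z up; +x towards the white shoe, -x towards the upturned hook tip; it slides along y. Foot: x -30 to +40 mm, y -17 to +17 mm, 6 mm thick, tip 29 mm high. It goes into the channel along its -y, its axes parallel to the rail's
- hanger_grip (a point): on the loose hanger: grip fin, 80 mm above the foot's underside; axes as hanger. The fin is an upright block, 16 mm in x, 14 mm in y, from 57 to 110 mm height: grip it across the 14 mm (fingers closing along y)
- hanger_shoe (a point): on the loose hanger: centre of the white sliding shoe, at (34, 0, 75) mm in hanger, same axes. The shoe is 12 mm (x) by 24 mm (z), 70 mm long in y with rounded noses; a neck 14 mm in y, 7 mm in z joins it to the fin at 75 mm height
- rail: stand of the hook rail, fixed: wooden base and two posts carrying a level 300 mm aluminium channel, outside 22.5 (x) by 34.5 mm (z). Origin on the worktop; z up, y to the channel's open end, -x its slotted front. Nominally the channel's middle is 170 mm over the origin, but its clips have play: it is fixed up to 3.5 mm off in x and z and 5 mm in y, no turn; this must be felt or seen
- rail_mouth (a point): nominal centre of the channel's open end, (0, 150, 170) mm in the stand's frame; the true one is off by the clip play. Closed end 300 mm further along -y. Cavity 14.5 (x) by 26.5 mm (z): 1.25 mm play for the shoe on each side; front slot 10 mm high for the neck, lips 4 mm thick. A flare widens the mouth by about 3 mm on each side over the 12 mm in front of it
- first_hanger (a joint): place of the like hanger already on the rail; slides at about 2.5 N friction. 0.060 m: solid, stiff stop at the closed end; a smaller value: that much short of it. There the loose shoe's nose must once press it with 5 N or more to seat both. Contacts of the loose hanger with channel and hanger must stay under 22 N. Home, the loose shoe's centre is at y = -45 mm of the rail, plus or minus the clip play
- mug_green: bystander: mug 86 x 121 x 99 mm, origin at the centre of its underside
- salt_shaker: bystander: small shaker, 44 mm across, 90 mm high, origin at the centre of its underside
- tumbler: bystander: drinking glass 80 mm across, 91 mm high, origin at the centre of its underside
- peeler: bystander: peeler lying flat, 170 x 25 x 18 mm, origin at the centre of its underside
Not all that is in view belongs to the job. Leave any blue or purple look-alike of the hanger alone.

How it is judged:
By the outcome, as a careful person would: the job done as asked, in the order asked, and still so for the second after the job is handed in, with the robot touching nothing.
It also fails if it takes over 72 s, if anything falls off the work surface, if the arm or the gripper's body presses on something with over 40 N, if the wrist force passes 120 N, or if a joint passes its speed limit or range.

## Robot

A 6-joint arm with a two-finger parallel gripper is mounted at the origin on a cart in front of the work surface, level with it; the furniture and walls round the work are solid. World frame = base frame: x ahead of the robot, y to its left, z up, the work surface at z = 0. Lengths are in m, angles in rad, forces in N, time in s.
With the tool pointing down it reaches from about 0.225 to 0.875 m from the base axis. Payload 3.4 kg.
Tool frame: the origin (TCP) lies on the centre line of the jaws, within the pads' length; the fingertips stand 17 mm ahead of it and the grasp point (between the pads) lies 2 mm behind it; z points along the fingers, y is the line along which they close (so a half turn about z gives the same grasp; the last joint's range is limited). The gripper opens to 85 mm and grips with 20 to 120 N. Pads are 22 mm wide; open, the fingers measure 114 mm over their backs; the gripper's body (76 mm by 85 mm) begins 54 mm behind the grasp point. The pads swing forward as they close: fully open they stand 13 mm farther back than shut.
Start: joints at [-1.241, 0.276, 1.505, -0, 1.361, -0.121], TCP at [0.251, -0.518, 0.219] pointing down, gripper open.
Joint ranges: [-2.89, 2.89], [-0.75, 2.08], [0.22, 2.7], [-1.18, 4.32], [0.11, 2.71], [-2.7, 2.7]. Speed limits (rad/s): [2.57, 2.57, 3.14, 3.14, 3.14, 3.14].

## Interface

Orientations are given as a unit quaternion [w, x, y, z].
In Python, from rig import manip gives the robot as it stands.
- The arm moves only by the tool move_arm, never from a script. Its argument "steps" is one flat list of numbers, 7 for each row, row after row: the turn, a rotation vector about the world's x, y, z normalised to -1 to 1, where 1 is 360 degrees, then the shift along the world's x, y, z normalised to -1 to 1, where 1 is 1 m, then the opening, from -1 (shut) to 1 (fully open). A call has exactly 10 rows; each row is the pose to reach, as a shift and turn from the pose commanded when the call began, turning the shorter way round; what a row does not reach only later rows make up. A row lasts 1/10 s, in which the tool goes at most 50 mm and 8.59 degrees, less where a joint would pass 70% of its speed; a pose out of reach is approached as far as the arm can. A call with a number of a shift or a turn outside -1 to 1 is refused whole. A call with a gripper value outside its range is refused whole. The fingers move at their own pace and stop on an object; "squeeze" is the grip in N (left out, the last holds). Time passes only in rows, so rows that repeat a pose let the fingers close, or fill a call up. It gives the time, the measured TCP pose, the force, the opening and the grip force at its end, in the units of the state.
- manip.get_state(): the state, without advancing time (a new reading comes with each control period).
- manip.get_image(name): name is "scene" or "side" or "wrist"; returns a dict with "pixels" (480x640x3 uint8, blue, green, red), "fx", "fy", "cx", "cy" (pixels), "R" (3x3) and "t" (3): a world point X has camera coordinates R X + t. Camera axes: x right, y down, z forward; pixel columns grow to the right and rows downward; lengths in m; the calibration is good to about 2 mm. A picture is of the moment at which its call begins. There is no depth.
- manip.sign_off(): hands the job in; it is judged then, once.
The state is a dict: "clock": time; "qpos": joint angles; "qd": joint speeds; "effort": joint torques, N m; "position": TCP position; "ee_rot": TCP orientation; "contact_force": force on the tool from outside, world axes, zero at the start; "moment": the same for the moment, N m; "width": finger opening in m; "gripper_force": force on a finger pad.
Only numpy, scipy, OpenCV 4.12 (cv2) and the standard library are available. Lean on these libraries where they do the work, as an engineer would, in place of code of your own. Each camera call takes 0.05 s, during which the arm holds its last target. There are 200 camera calls.

## Working session

There is one attempt and no reset: what is moved stays moved. The work goes in short steps, Python scripts to look and compute and a tool call to move; the robot and the scene stay as the last step left them, time stands still between calls to the robot, and variables do not carry over. Pictures are saved under pics/ and viewed, at most 10 in all, crops included, and the job is handed in when it is done.

Besides the shell and the picture viewer there is one more tool, called after "Request:" as name(argument=value, ...) on one line, values as JSON. move_arm: Moves the arm, as the interface text tells. Scaled input: -1 to 1 covers 1 m each way for a shift and 360 degrees each way for a turn. Its arguments: {"type":"object","properties":{"steps":{"type":"array"},"squeeze":{"type":"number"}},"required":["steps"]}

```bash
mkdir -p pics; ls; cat > h.py <<'E'
import numpy as np, cv2, sys
sys.path.insert(0,'.')
from rig import manip
def snap(n,f):
    im=manip.get_image(n); cv2.imwrite(f'pics/{f}.png',im['pixels'])
    np.savez(f'pics/{f}.npz',**im); return im
def ray(im,u,v):
    R=np.array(im['R']);t=np.array(im['t'])
    d=R.T@np.array([(u-im['cx'])/im['fx'],(v-im['cy'])/im['fy'],1.]); return -R.T@t,d
def onz(im,u,v,z):
    c,d=ray(im,u,v); return c+d*(z-c[2])/d[2]
def tri(a,pa,b,pb):
    c1,d1=ray(a,*pa);c2,d2=ray(b,*pb)
    s=np.linalg.lstsq(np.c_[d1,-d2],c2-c1,rcond=None)[0]
    p,q=c1+s[0]*d1,c2+s[1]*d2; return (p+q)/2,np.linalg.norm(p-q)
def proj(im,X):
    p=np.array(im['R'])@np.array(X)+np.array(im['t']); return im['fx']*p[0]/p[2]+im['cx'],im['fy']*p[1]/p[2]+im['cy']
E
python3 - <<'E'
from h import *
for n in('scene','side'):
    im=snap(n,n+'0'); print(n,-np.array(im['R']).T@np.array(im['t']),np.array(im['R'])[2],im['fx'])
print(manip.get_state())
E
```

```text
pics
scene [-0.29374563  0.55666139  1.31906217] [ 0.56908874 -0.26050397 -0.77992031] 609.7533487051265
side [-0.48113516  1.02193061  1.03977484] [ 0.647546   -0.52927346 -0.54822785] 616.5961883905002
{'clock': 0.1, 'qpos': array([-1.24098561e+00,  2.76495212e-01,  1.50601281e+00,  9.07565934e-06,
        1.36072111e+00, -1.21011910e-01]), 'qd': array([-4.64322259e-04, -3.01443393e-03, -4.18304363e-03, -3.17553625e-06,
       -4.68447668e-04, -1.40910244e-03]), 'effort': array([ 6.40956332e-04, -4.17700446e+01, -2.46405333e+01, -1.53075284e-04,
        5.80342719e-03,  1.28628551e-05]), 'position': array([ 0.2503587 , -0.51707494,  0.21844458]), 'ee_rot': array([-8.14250245e-04,  9.74702144e-01,  2.23506290e-01, -8.08558488e-05]), 'contact_force': array([ 0.92071361, -0.74093265,  0.12308736]), 'moment': array([ 0.00944014, -0.00353482,  0.02184789]), 'gripper_force': 0.0, 'width': 0.08555515765552792}
```

View pics/scene0.png

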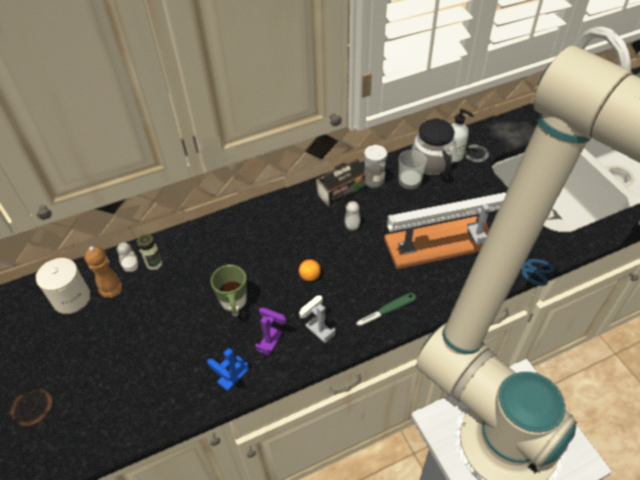

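View pics/side0.png

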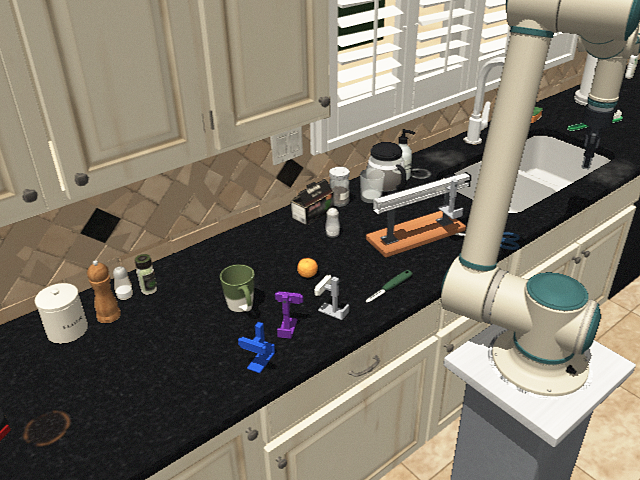

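The scene view shows the loose hanger at about (318,318) with its white shoe up and to the left. The rail runs from (390,220) at the left/open end to (505,200), and its base is orange. In the side view the hanger is at (332,298) and the rail mouth at about (377,207). I'll zoom in on these.

```bash
python3 - <<'E'
from h import *
a=cv2.imread('pics/scene0.png');b=cv2.imread('pics/side0.png')
c=lambda i,u,v,w,h:cv2.resize(i[v:v+h,u:u+w],(400,300),interpolation=cv2.INTER_CUBIC)
m=np.vstack([np.hstack([c(a,290,285,64,48*1+0),c(b,305,268,64,48)]),np.hstack([c(a,375,180,120,90),c(b,360,165,120,90)])])
cv2.imwrite('pics/m1.png',m)
E
```

```text
(no output)
```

View pics/m1.png

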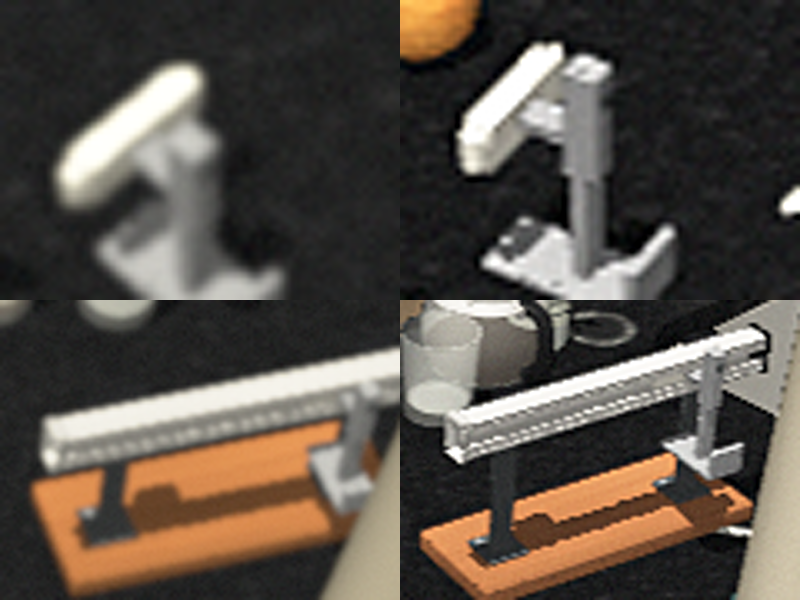

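The crops show the hanger's shoe pointing away from the robot and its hook tip towards it. The rail's slot faces the robot, its open end is at the left, and the first hanger is a good way along it.

```bash
python3 - <<'E'
from h import *
A=dict(np.load('pics/scene0.npz'));B=dict(np.load('pics/side0.npz'))
a=lambda u,v:(290+u/6.25-.4,285+v/6.25-.4); b=lambda u,v:(305+(u-400)/6.25-.4,268+v/6.25-.4)
r=lambda u,v:(375+u/3.333-.35,180+(v-300)/3.333-.35); s=lambda u,v:(360+(u-400)/3.333-.35,165+(v-300)/3.333-.35)
np.set_printoptions(precision=4,suppress=True)
print('fin',tri(A,a(197,132),B,b(588,68)),onz(A,*a(197,132),.11),onz(B,*b(588,68),.11))
print('shoe near-left end top',onz(A,*a(67,175),.087),onz(B,*b(470,130),.087))
print('shoe right end top',onz(A,*a(192,75),.087),onz(B,*b(553,46),.087))
print('base corners z~.0?', [onz(A,*r(*p),.0) for p in((32,487),(75,597))],[onz(B,*s(*p),.0) for p in((422,540),(490,600))])
# rail top edges
for n,p,q in(('mouth top back',(45,418),(447,412)),('mouth top front',(62,448),(469,430)),('mouth bot front',(60,470),(469,462)),('far top front',(395,372),(765,352))):
    print(n,tri(A,r(*p),B,s(*q)),onz(A,*r(*p),.187),onz(B,*s(*q),.187))
# orange mask
for im,nm in((A,'A'),(B,'B')):
    hsv=cv2.cvtColor(im['pixels'],cv2.COLOR_BGR2HSV)
    m=cv2.inRange(hsv,(5,120,60),(18,255,255)); 
    n,l,st,c=cv2.connectedComponentsWithStats(m); i=1+np.argsort(-st[1:,4])[:2]; print(nm,st[i])
E
```

```text
fin (array([0.4381, 0.2491, 0.1012]), np.float64(0.003019587336745395)) [0.4314 0.2506 0.11  ] [0.4312 0.2567 0.11  ]
shoe near-left end top [0.449  0.2976 0.087 ] [0.4534 0.2985 0.087 ]
shoe right end top [0.4698 0.2355 0.087 ] [0.4738 0.2393 0.087 ]
base corners z~.0? [array([ 0.6318, -0.0344,  0.    ]), array([ 0.5156, -0.0106,  0.    ])] [array([ 0.6336, -0.0373,  0.    ]), array([ 0.5276, -0.0196,  0.    ])]
mouth top back (array([0.5587, 0.0081, 0.1841]), np.float64(0.0032888167847786283)) [0.5549 0.009  0.187 ] [0.5571 0.0118 0.187 ]
mouth top front (array([0.5308, 0.0093, 0.18  ]), np.float64(0.00409726518556584)) [0.5237 0.0119 0.187 ] [0.525  0.0178 0.187 ]
mouth bot front (array([0.5358, 0.0043, 0.1457]), np.float64(0.0015723478098699161)) [0.5058 0.0234 0.187 ] [0.4897 0.0514 0.187 ]
far top front (array([ 0.4585, -0.2462,  0.1983]), np.float64(0.02734814927498991)) [ 0.4804 -0.2507  0.187 ] [ 0.4552 -0.2638  0.187 ]
A [[ 384  216   97   53 2878]
 [  84  246   38   52 1038]]
B [[ 366  211  100   46 2075]
 [  87  263   34   60 1196]]
```

Request:
move_arm(steps=[0,0,-0.01,0.01,0.04,0.02,1,0,0,-0.02,0.02,0.08,0.04,1,0,0,-0.03,0.03,0.13,0.06,1,0,0,-0.04,0.05,0.18,0.08,1,0,0,-0.05,0.07,0.23,0.1,1,0,0,-0.06,0.08,0.28,0.1,1,0,0,-0.07,0.1,0.33,0.1,1,0,0,-0.08,0.12,0.38,0.1,1,0,0,-0.09,0.13,0.43,0.1,1,0,0,-0.1,0.14,0.47,0.1,1])

```text
clock: 1.1
position: [0.3858, -0.0639, 0.3191]
ee_rot: [0.0, 0.996, -0.09, 0.0]
contact_force: [1.5, -0.0, -0.2]
width: 0.0854
gripper_force: 0.0
```

```bash
python3 - <<'E'
from h import *
im=snap('wrist','w1');print(manip.get_state()['position'],-im['R'].T@im['t'],im['R'],im['fx'])
E
```

```text
[ 0.38693291 -0.05510468  0.31919083] [ 0.45832561 -0.07790925  0.47415216] [[-0.17807935 -0.98401506 -0.00145069]
 [-0.94195309  0.1700405   0.28950061]
 [-0.28462629  0.05292056 -0.95717673]] 339.2348533047612
```

View pics/w1.png

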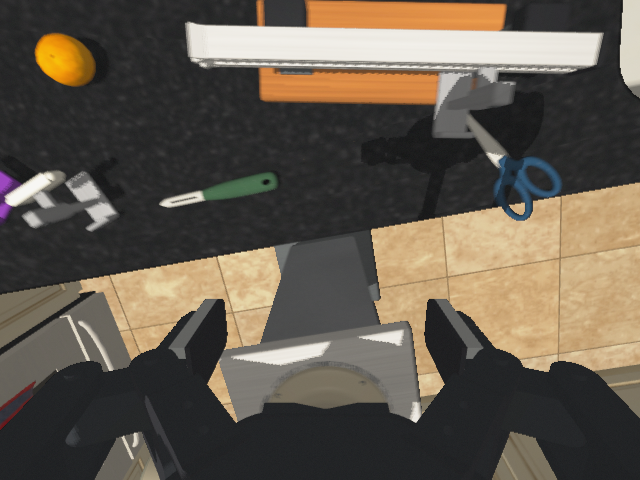

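The wrist view shows the whole rail: mouth at about (190,45), closed end at (602,50), first hanger at about (465,90). The loose hanger's shoe is at about (35,188). Next I'll fit the edges.

```bash
python3 - <<'E'
from h import *
np.set_printoptions(precision=4,suppress=True)
W=dict(np.load('pics/w1.npz')); g=cv2.cvtColor(W['pixels'],cv2.COLOR_BGR2GRAY)
for u in (240,340,400,560): print(u,g[15:75,u])
print('row45',g[45,180:215], g[45,590:612]); print('row30',g[30,180:215],g[30,590:612]);
m=np.hstack([cv2.resize(g[10:85,175:275],(400,300),interpolation=cv2.INTER_CUBIC),cv2.resize(g[10:85,520:620],(400,300),interpolation=cv2.INTER_CUBIC)])
m2=cv2.resize(g[160:250,0:120],(400,300),interpolation=cv2.INTER_CUBIC)
cv2.imwrite('pics/m2.png',np.vstack([m,np.hstack([m2,m2])]))
E
```

```text
240 [ 50  46  45  43  40  41  42  43  43  45 102 213 237 236 237 237 237 237
 236 236 235 236 237 238 239 238 238 237 237 236 235 235 235 236 235 236
 238 238 237 237 237 238 234 206 163 131 132 192 232 223 107 123  67  43
  43  42  40  41  41  41]
340 [154 156 156 156 156 156 158 159 155 154 157 157 166 215 234 233 235 237
 237 237 235 234 233 234 235 236 238 238 238 238 237 237 235 234 236 236
 236 235 235 235 235 234 234 235 232 206 132 120 129 187 239 216 116 131
  87  83  87 112 139 151]
400 [156 154 156 161 162 163 161 160 160 158 157 159 159 165 210 234 233 235
 236 237 236 235 234 234 234 235 236 237 239 240 239 238 238 237 235 236
 237 237 237 236 236 236 236 237 236 235 216 133 145 119 141 193 228 118
 130  93  82  89 110 119]
560 [ 48  47  46  48  47  47  49  47  46  47  46  49  48  47  48  48  82 165
 223 231 231 229 228 228 229 230 231 231 230 230 232 233 233 232 231 231
 229 227 227 229 231 232 232 231 230 230 230 229 227 213 173 136 116 165
 179 215 153 119  91  59]
row45 [ 43  46  53  55  55  51  54 136 149 180 210 214 228 228 228 229 229 228
 228 228 229 229 228 229 230 230 229 233 236 234 234 234 234 234 234] [230 229 230 230 230 229 219 213 182 158 140  52  47  49  47  46  46  45
  43  42  41  43]
row30 [ 39  39  40  39  40  82 137 164 183 212 218 228 228 229 229 228 228 228
 229 229 228 227 228 228 231 231 234 235 235 235 235 235 235 236 236] [41 44 45 44 44 44 43 40 40 40 40 38 36 37 38 38 39 41 42 41 41 40]
```

View pics/m2.png

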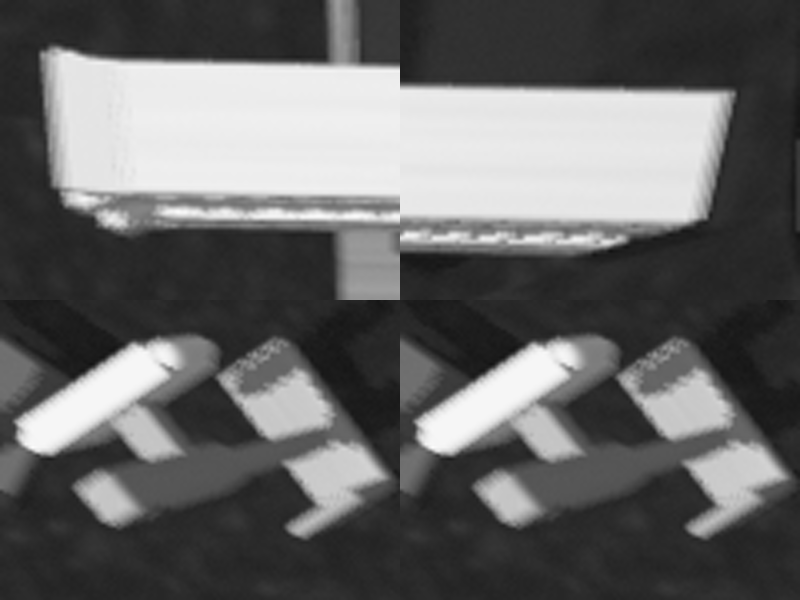

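```bash
python3 - <<'E'
from h import *
np.set_printoptions(precision=4,suppress=True)
W=dict(np.load('pics/w1.npz'))
bk=np.polyfit([240,340,400,560],[25.6,27.6,28.7,31.6],1);ft=np.polyfit([240,340,400,560],[58.5,60.3,61.5,64.7],1);print(bk,ft)
for z in(.183,.187,.191):
    P=[onz(W,u,np.polyval(k,u),z)[:2] for k in(bk,ft) for u in(240,560)]
    d=P[0]-P[1];e=P[2]-P[3]; y=(d/np.linalg.norm(d)+e/np.linalg.norm(e))/2; x=np.array([y[1],-y[0]])
    mo=onz(W,186,30,z)[:2],onz(W,188.6,56,z)[:2]; cl=onz(W,603.6,32.5,z)[:2],onz(W,596.5,64.5,z)[:2]
    yaw=lambda d:np.degrees(np.arctan2(-d[0],d[1]))
    print(z,'yaw',yaw(d),yaw(e),'width',(P[0]-P[2])@x,'x c',(P[0]+P[2])@x/2,'mouth y',[p@y for p in mo],'closed',[p@y for p in cl], 'mouth centre world',((P[0]+P[2])@x/2)*x+np.mean([p@y for p in mo])*y)
l,r,f=onz(W,9,201.1,.087),onz(W,49.5,176.5,.087),onz(W,33.3,219.1,.11)
print(l,r,f,np.linalg.norm(l-r),yaw((l-r)))
E
```

```text
[ 0.0187 21.1857] [ 0.0195 53.7571]
0.183 yaw -11.219901509598966 -11.277877942324114 width 0.022195565802643737 x c 0.5332494384724477 mouth y [np.float64(0.12010804279778171), np.float64(0.11989758422494483)] closed [np.float64(-0.19541836102972263), np.float64(-0.19548260644744223)] mouth centre world [0.5464 0.0137]
0.187 yaw -11.219901509598953 -11.277877942324114 width 0.021890631560547352 x c 0.5323079253134588 mouth y [np.float64(0.1186364492623137), np.float64(0.11842888207895394)] closed [np.float64(-0.1925550885082474), np.float64(-0.19261845128896038)] mouth centre world [0.5452 0.0124]
0.191 yaw -11.219901509598968 -11.277877942324118 width 0.021585697318450968 x c 0.5313664121544699 mouth y [np.float64(0.11716485572684572), np.float64(0.11696017993296311)] closed [np.float64(-0.18969181598677204), np.float64(-0.1897542961304784)] mouth centre world [0.544  0.0112]
[0.4546 0.2943 0.087 ] [0.4727 0.2368 0.087 ] [0.4313 0.2547 0.11  ] 0.060313058079933264 17.467098231207295
```

Request:
move_arm(steps=[0,0,0.01,0.01,0.04,0,1,0,0,0.02,0.02,0.08,0,1,0,0,0.03,0.02,0.12,0,1,0,0,0.04,0.03,0.16,0,1,0,0,0.05,0.03,0.2,-0.01,1,0,0,0.06,0.04,0.24,-0.03,1,0,0,0.07,0.04,0.28,-0.05,1,0,0,0.079,0.04,0.303,-0.07,1,0,0,0.079,0.04,0.303,-0.08,1,0,0,0.079,0.04,0.303,-0.08,1])

```text
clock: 2.15
position: [0.4246, 0.2363, 0.2373]
ee_rot: [0.001, 0.987, 0.159, -0.002]
contact_force: [0.4, 0.3, -0.6]
width: 0.0853
gripper_force: 0.0
```

```bash
python3 - <<'E'
from h import *
im=snap('wrist','w2');s=manip.get_state();print(s['position'],s['ee_rot'],s['contact_force'],s['qpos'],proj(im,[.4313,.2547,.11]))
E
```

```text
[0.42543285 0.23607623 0.2386301 ] [ 6.99011773e-04  9.87355727e-01  1.58515805e-01 -9.59279096e-04] [ 0.76128538 -0.45502793  0.0354431 ] [ 3.64241776e-01  1.31862897e-01  1.64630181e+00 -9.99037310e-04
  1.36559108e+00  1.61686797e+00] (np.float64(306.7215190524032), np.float64(212.7256304869701))
```

View pics/w2.png

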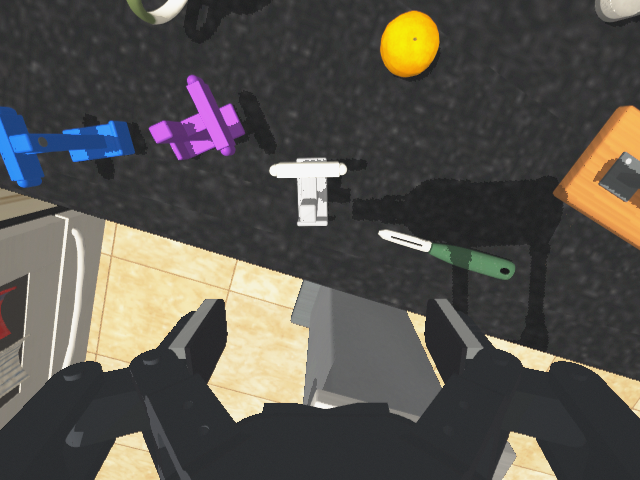

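The wrist view shows the hanger centred, with its shoe running from (270,171) to (347,168) and its fin top at about (308,212). The purple look-alike is at (200,120), well clear.

```bash
python3 - <<'E'
from h import *
np.set_printoptions(precision=4,suppress=True)
W=dict(np.load('pics/w2.npz')); g=cv2.cvtColor(W['pixels'],cv2.COLOR_BGR2GRAY).astype(int)
def run(a,t):
    i=np.where(a>t)[0]; return (i.min(),i.max()) if len(i) else None
for u in(280,290,300,320,335): print('col',u,g[155:185,u])
for v in(168,171): print('row',v,g[v,262:285],g[v,335:355])
for v in range(198,226,3): print(v,g[v,292:334])
E
```

```text
col 280 [ 56  57  58  57  54  53  64 120 191 242 247 247 247 247 247 247 247 247
 247 247 247 247 247  67  58  57  57  56  56  54]
col 290 [ 48  49  49  50  48  51  72 136 203 247 247 247 247 247 247 247 247 247
 247 247 247 247 247  48  52  51  53  54  56  58]
col 300 [ 56  55  72 151 231 242 240 199 217 247 247 247 247 247 247 247 247 247
 247 247 247 247 247 243 243 242 243 242 242 242]
col 320 [ 54  56 102 213 227 144 147 180 222 247 247 247 247 247 247 247 247 247
 247 247 247 247 235 240 240 240 240 240 240 239]
col 335 [ 53  50  52  57  54  54 107 182 234 247 247 247 247 247 247 247 247 247
 247 247 247 247  59  36  34  34  33  35  36  37]
row 168 [ 58  60  63  64  65  64  64 106 247 247 247 247 247 247 247 247 247 247
 247 247 247 247 247] [247 247 247 247 246 247 247 247 247 247 245 220  55  37  39  38  38  37
  37  35]
row 171 [ 54  57  60  63  64  66  74 186 247 247 247 247 247 247 247 247 247 247
 247 247 247 247 247] [247 247 247 247 246 247 247 247 247 247 243 182  45  56  59  58  55  55
  47  54]
198 [ 56  52  52  51  50  76 235 240 240 239 238 218 195 191 183 184 185 
[... 986 characters left out ...]
 [ 54  57  57  58  58  58 104 227 223 238 241 240 238 237 237 238 239 239
 239 238 238 237 225 190 123 188 178 180 179 179 179 177 180 183 180  99
  37  38  38  37  45  50]
219 [ 51  51  54  54  54  60 124 128 215 233 237 233 239 239 239 238 239 239
 239 237 239 239 228 195 117 119 122 122 123 122 122 118 122 123 119  93
  38  37  37  39  35  38]
222 [ 49  51  50  50  62 179 231 230 230 225 231 229 229 228 228 227 227 228
 226 226 225 225 225 211 239 238 238 238 238 238 238 238 238 238 225 150
  49  50  52  51  53  54]
225 [ 49  49  49  50  54 121 218 218 218 218 216 216 216 215 215 214 214 213
 212 211 211 211 211 209 216 215 219 219 218 222 221 224 224 222 183  74
  56  55  53  53  55  52]
```

```bash
python3 - <<'E'
from h import *
np.set_printoptions(precision=4,suppress=True)
W=dict(np.load('pics/w2.npz')); g=cv2.cvtColor(W['pixels'],cv2.COLOR_BGR2GRAY).astype(float)
us=np.r_[278:296,329:340]
def cross(u,lo,hi,t,up):
    a=g[lo:hi,u]; i=np.where((a[:-1]<t)&(a[1:]>=t) if up else (a[:-1]>=t)&(a[1:]<t))[0][-1]
    return lo+i+(t-a[i])/(a[i+1]-a[i])
for up in(True,False):
    v=[cross(u,155,185,180,up) for u in us]; k=np.polyfit(us,v,1)
    p,q=[onz(W,u,np.polyval(k,u),.087) for u in(280,338)]; d=p-q; print(k,p,q,'yaw',np.degrees(np.arctan2(-d[0],d[1])))
e=onz(W,269.3,170,.08),onz(W,346.3,170,.08);print(e,np.linalg.norm(e[0]-e[1]))
f=onz(W,307.8,213,.11);y=np.radians(18);print('fin',f, 'shoe from fin',f[:2]+.034*np.array([np.cos(y),np.sin(y)]),'mid',(e[0]+e[1])/2)
s=manip.get_state();print('turn fix: tool x yaw',np.degrees(2*np.arctan2(s['ee_rot'][2],s['ee_rot'][1])))
E
```

```text
[ -0.0126 166.3707] [0.4614 0.2901 0.087 ] [0.478  0.2419 0.087 ] yaw 19.102770860530235
[ -0.0227 183.8441] [0.4491 0.2865 0.087 ] [0.4665 0.2379 0.087 ] yaw 19.680771642470017
(array([0.4514, 0.2982, 0.08  ]), array([0.4734, 0.2321, 0.08  ])) 0.06965603265726691
fin [0.4314 0.2538 0.11  ] shoe from fin [0.4637 0.2643] mid [0.4624 0.2651 0.08  ]
turn fix: tool x yaw 18.241530420088676
```

Request:
move_arm(steps=[0,0,0.003,0.006,0.018,0,1,0,0,0.003,0.006,0.018,-0.03,1,0,0,0.003,0.006,0.018,-0.07,1,0,0,0.003,0.006,0.018,-0.11,1,0,0,0.003,0.006,0.018,-0.135,1,0,0,0.003,0.006,0.018,-0.15,1,0,0,0.003,0.006,0.018,-0.155,1,0,0,0.003,0.006,0.018,-0.155,1,0,0,0.003,0.006,0.018,-0.155,0,0,0,0.003,0.006,0.018,-0.155,-0.4], squeeze=50)

```text
clock: 3.2
position: [0.433, 0.2555, 0.0856]
ee_rot: [-0.0, 0.986, 0.168, 0.001]
contact_force: [-0.5, 0.6, 0.6]
width: 0.059
gripper_force: 0.0
```

Request:
move_arm(steps=[0,0,0,-0.001,-0.001,-0.002,-0.6,0,0,0,-0.001,-0.001,-0.002,-0.8,0,0,0,-0.001,-0.001,-0.002,-1,0,0,0,-0.001,-0.001,-0.002,-1,0,0,0,-0.001,-0.001,-0.002,-1,0,0,0,-0.001,-0.001,-0.002,-1,0,0,0,-0.001,-0.001,-0.002,-1,0,0,0,-0.001,-0.001,-0.002,-1,0,0,0,-0.001,-0.001,-0.002,-1,0,0,0,-0.001,-0.001,-0.002,-1], squeeze=50)

```text
clock: 4.2
position: [0.4309, 0.2542, 0.0826]
ee_rot: [-0.0, 0.986, 0.168, 0.0]
contact_force: [-1.5, 0.0, 5.6]
width: 0.013
gripper_force: 50.3
```

Request:
move_arm(steps=[0,0,0,0,0,0.02,-1,0,0,0,0,0,0.06,-1,0,0,-0.015,0,0,0.095,-1,0,0,-0.03,0.01,-0.015,0.095,-1,0,0,-0.045,0.03,-0.05,0.095,-1,0,0,-0.06,0.05,-0.09,0.095,-1,0,0,-0.075,0.07,-0.13,0.095,-1,0,0,-0.085,0.085,-0.16,0.095,-1,0,0,-0.085,0.093,-0.175,0.095,-1,0,0,-0.085,0.093,-0.175,0.095,-1])

```text
clock: 5.2
position: [0.5246, 0.0773, 0.1764]
ee_rot: [0.0, 0.995, -0.099, -0.0]
contact_force: [-0.5, 0.3, -2.0]
width: 0.0126
gripper_force: 49.4
```

```bash
python3 - <<'E'
from h import *
im=snap('wrist','w3');s=manip.get_state();print(s['position'],s['ee_rot'],s['contact_force'],s['width'])
a=im['pixels'];r=lambda i:cv2.resize(i,(400,300),interpolation=cv2.INTER_CUBIC)
for n in('scene','side'): snap(n,n+'3')
A=dict(np.load('pics/scene3.npz'));B=dict(np.load('pics/side3.npz'))
def c(I,X,w=64,h=48):
    u,v=map(int,proj(I,X)); print(u-w//2,v-h//2); return r(I['pixels'][v-h//2:v+h//2,u-w//2:u+w//2])
M=[.548,.035,.17]
cv2.imwrite('pics/m3.png',np.vstack([np.hstack([r(a),c(im,M,160,120)]),np.hstack([c(A,M),c(B,M)])]))
E
```

```text
[0.5235615  0.0788307  0.17641182] [-2.83435344e-04  9.95131065e-01 -9.85551833e-02 -9.79095077e-04] [-2.10021964  0.91950522 -1.8217521 ] 0.012482520756460565
319 168
347 200
337 183
```

View pics/m3.png

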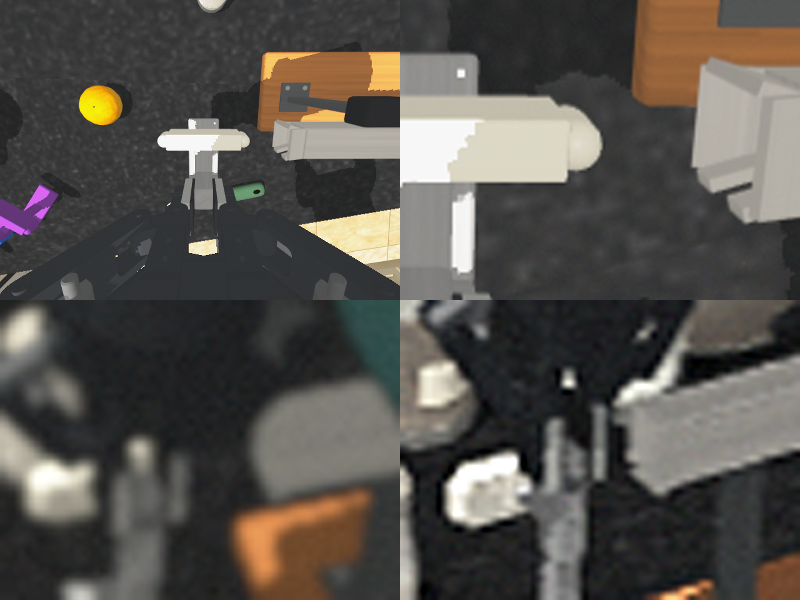

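The wrist view (full frame and crop) shows the shoe's -y nose at about (399,222) px, pointing at the flare at about (438–461,195–245). The side views show the shoe level with the rail. Next I'll measure height and lateral offset numerically.

```bash
python3 - <<'E'
from h import *
g=lambda n:cv2.cvtColor(np.load(f'pics/{n}.npz')['pixels'],cv2.COLOR_BGR2GRAY)
S0,S3,W3=g('side0'),g('side3'),g('w3')
for u in(390,410,430): print('S0',u,170,S0[170:220,u])
for u in(388,410,430): print('S3',u,170,S3[170:220,u])
for u in(345,349,353,357): print('S3shoe',u,200,S3[200:225,u])
for u in(500,560,620): print('W3',u,180,W3[180:270,u])
for u in(330,345,375,385): print('W3shoe',u,200,W3[200:247,u])
E
```

```text
S0 390 170 [106 119 118 116 112 110 109 103 102  98  99  97  87  86  80  77  71  77
  68  67  71  29  16  30 138 255 250 247 250 255 125 131 155 131 112 125
 235 142 153 164  28  43  51  43  48  50  48  50  46  48]
S0 410 170 [109  91  81  75  80  75  51   9  14  27  18  26  24  31  40  29  26  10
  74 255 252 247 249 255 129 136 137 138 116 127 238 147 197 157   3  24
  25  37  41  22  30  35  34  29  21  25  25  30  22  27]
S0 430 170 [ 19  33  62  86 102  61  32  27  27  25  21  12  62 255 255 250 252 255
 128 139 140 138 119 124 235 132 194 122   8  20  30  25  25  32  28  32
  29  25  26  24  30  23   4  44 189 187 176 179 175 167]
S3 388 170 [165 134 137 137 131 135 131 128 126 124 116 109 104 100  95  96  87  85
  83  85 102  54  17  12  27 106 142 140 133 133 149 135 143 139 145 140
 140 144 145 158 105  40  43  47  50  55  54  52  65  54]
S3 410 170 [122 100  94  91  86  88  62  11  13  39  31  37  27  29  44  38  40  24
  28 139 140 136 133 141 151 144 144 138 143 145 213 158 171 183   5  22
  33  31  40  30  34  37  38  34  18  29  30  38  36  31]
S3 430 170 [ 30  40  72  
[... 1920 characters left out ...]
7 247 247 247 247 247 247 247 247
 247 247 247 247 247 142 142 141 141 141 142]
W3shoe 345 200 [149 148 148 148 149 152 171 189 189 189 189 188 189 188 189 211 247 247
 247 247 247 247 247 215 224 245 244 215 215 215 214 215 215 215 215 214
 214 214 214 214 201 150 149 149 150 177 240]
W3shoe 375 200 [ 38  41  55  54  54  62 112 188 189 189 188 188 188 188 188 190 208 214
 216 216 215 214 215 215 215 215 215 214 215 214 215 215 215 215 214 214
 214 214 214 214 196  58  56  58  59  63  66]
W3shoe 385 200 [ 61  59  60  57  57  57  55  54  53  83 161 189 189 188 187 189 208 214
 215 215 215 213 214 214 213 212 211 211 210 210 210 210 209 207 208 207
 205 209 204 160 114  58  58  58  57  57  57]
```

```bash
python3 - <<'E'
from h import *
np.set_printoptions(precision=4,suppress=True)
L=lambda n:dict(np.load(f'pics/{n}.npz'))
S,W,W1,S0=L('side3'),L('w3'),L('w1'),L('side0')
def hit(S,p,W,a,b):
    c,d=ray(W,*a);e=ray(W,*b)[1];n=np.cross(d,e);o,r=ray(S,*p); return o+r*((c-o)@n/(r@n))
print('rail TF w3', *[hit(S,p,W,(500,253.6),(620,253.0)) for p in((430,187.6),(410,193.6))])
print('rail TF w1', *[hit(S0,p,W1,(240,58.5),(560,64.7)) for p in((390,199.6),(410,193.6),(430,187.6))])
print('shoe TF', *[hit(S,p,W,(330,240.7),(375,240.6)) for p in((349,211.8),(353,210.8))])
xr=np.array([.9808,-.1951]);yr=np.array([.1951,.9808])
for zr in(.182,.184,.186,.188):
    zs=zr-.00525
    f=lambda u,v,z:onz(W,u,v,z)[:2]@xr
    print(zr,'rail x',[(f(u,a,zr)+f(u,b,zr))/2 for u,a,b in((500,206.4,253.6),(620,205.6,253.0))],'w',f(560,206.1,zr)-f(560,253.3,zr),
     'shoe x',[(f(u,a,.181)+f(u,b,.181))/2 for u,a,b in((345,215.6,240.6),(375,215.6,240.6))],f(345,215.6,.181)-f(345,240.6,.181))
    print(' flare tip y',onz(W,439,215,zr+.003)[:2]@yr,'mouth root y',onz(W,464,215,zr)[:2]@yr,'nose y',onz(W,399,222,.169)[:2]@yr)
s=manip.get_state();P=s['position'];print('tcp rail xy',P[:2]@xr,P[:2]@yr,P[2],np.degrees(2*np.arctan2(s['ee_rot'][2],s['ee_rot'][1])),s['contact_force'])
for im,p,q,z in((W,(500,253.6),(620,253.0),.187),(W,(500,206.4),(620,205.6),.187),(W,(330,240.7),(375,240.6),.181)):
    d=onz(im,*p,z)-onz(im,*q,z); print('yaw',np.degrees(np.arctan2(-d[0],d[1])))
E
```

```text
rail TF w3 [ 0.5027 -0.1529  0.1832] [ 0.5156 -0.0862  0.1832]
rail TF w1 [ 0.528  -0.0214  0.1831] [ 0.5152 -0.0857  0.1835] [ 0.5019 -0.1519  0.1839]
shoe TF [0.5574 0.1007 0.1793] [0.5549 0.0888 0.1788]
0.182 rail x [np.float64(0.5328147244630728), np.float64(0.5331282773545541)] w 0.02226751826490969 shoe x [np.float64(0.5336325011046195), np.float64(0.5336286549651448)] 0.011841689675782363
 flare tip y 0.1274651397763516 mouth root y 0.11520143783241482 nose y 0.14134370609392663
0.184 rail x [np.float64(0.5333592313195696), np.float64(0.5336685854767886)] w 0.021969337656736587 shoe x [np.float64(0.5336325011046195), np.float64(0.5336286549651448)] 0.011841689675782363
 flare tip y 0.1281470809177444 mouth root y 0.11603390251342269 nose y 0.14134370609392663
0.186 rail x [np.float64(0.5339037381760664), np.float64(0.534208893599023)] w 0.021671157048563594 shoe x [np.float64(0.5336325011046195), np.float64(0.5336286549651448)] 0.011841689675782363
 flare tip y 0.12882902205913718 mouth root y 0.11686636719443057 nose y 0.14134370609392663
0.188 rail x [np.float64(0.5344482450325632), np.float64(0.5347492017212575)] w 0.02137297644039049 shoe x [np.float64(0.5336325011046195), np.float64(0.5336286549651448)] 0.011841689675782363
 flare tip y 0.12951096320053002 mouth root y 0.11769883187543842 nose y 0.14134370609392663
tcp rail xy 0.4971863177938372 0.1806022862047964 0.17670306629718763 -11.192832978877782 [-0.0138  0.2376 -2.5902]
yaw -10.959211615364122
yaw -10.881661427984328
yaw -11.131448495749263
```

Request:
move_arm(steps=[0,0,0,-0.0005,-0.0025,-0.0005,-1,0,0,0,-0.001,-0.005,-0.001,-1,0,0,0,-0.0015,-0.0075,-0.001,-1,0,0,0,-0.002,-0.01,-0.001,-1,0,0,0,-0.0025,-0.0125,-0.001,-1,0,0,0,-0.003,-0.015,-0.001,-1,0,0,0,-0.0035,-0.0175,-0.001,-1,0,0,0,-0.004,-0.02,-0.001,-1,0,0,0,-0.0045,-0.0225,-0.001,-1,0,0,0,-0.005,-0.025,-0.001,-1])

```text
clock: 6.35
position: [0.5188, 0.0538, 0.1762]
ee_rot: [0.0, 0.995, -0.098, 0.0]
contact_force: [-0.0, -0.1, -2.2]
width: 0.0129
gripper_force: 49.4
```

```bash
cat >> h.py <<'E'
def rep():
    np.set_printoptions(precision=4,suppress=True)
    xr=np.array([.9808,-.1951]);yr=np.array([.1951,.9808]); s=manip.get_state();P=s['position'];F=s['contact_force']
    print('rail x,y,z',P[:2]@xr,P[:2]@yr,P[2],'F rail',F[:2]@xr,F[:2]@yr,F[2],'M',s['moment'],'grip',s['gripper_force'],s['clock'])
E
python3 - <<'E'
from h import *
rep()
im=snap('wrist','w4');g=im['pixels']
cv2.imwrite('pics/m4.png',cv2.resize(g[160:280,300:500],(800,480),interpolation=cv2.INTER_CUBIC))
E
```

```text
rail x,y,z 0.49837116137283094 0.15401614640320677 0.17621408120259086 F rail -0.02232914311768822 -0.09888282773617878 -2.2226846761822334 M [-0.0237  0.0027 -0.0036] grip 49.4117546081543 6.35
```

View pics/m4.png

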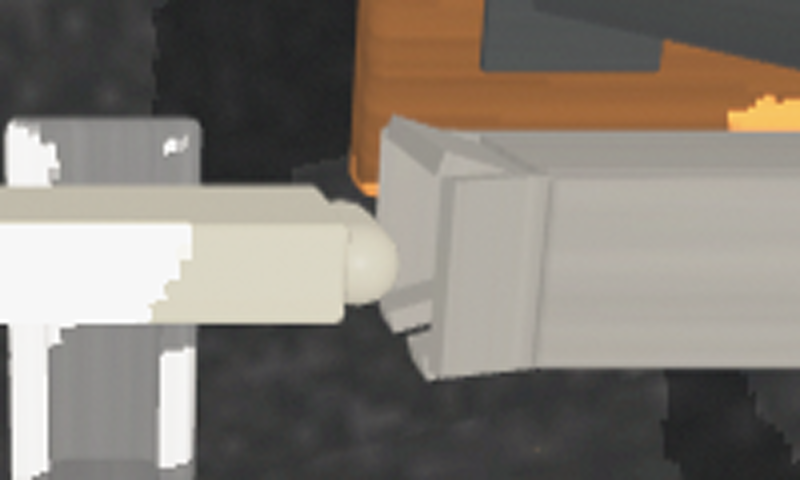

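The crop shows the shoe nose at about (399,225) px, right at the flare and laterally centred, with no contact force. I'll re-measure the lateral offset.

```bash
python3 - <<'E'
from h import *
np.set_printoptions(precision=4,suppress=True)
W=dict(np.load('pics/w4.npz'));g=cv2.cvtColor(W['pixels'],cv2.COLOR_BGR2GRAY).astype(int)
for u in(450,500,560,620): print(u,g[192:212,u],g[245:258,u])
for u in(340,375): print(u,g[205:222,u],g[235:246,u])
E
```

```text
450 [124 153 153 154 152 153 154 153 155 154 162 160 165 175 177 178 178 178
 177 176] [175 174 174 174 175 176 158  81  57  55  56  54  53]
500 [188 153 151 152 151 152 153 154 154 154 161 162 168 175 176 176 176 176
 177 178] [174 172 173 174 175 176 157  77  58  60  60  62  61]
560 [ 44  43  43  44  44  45  45  42  43  78 158 160 167 172 174 173 173 175
 176 177] [172 171 170 171 173 172 152  64  40  39  38  39  38]
620 [184 152 150 150 151 151 150 151 152 151 156 156 165 168 170 170 171 173
 174 176] [170 168 168 169 171 170 151  75  60  60  60  58  58]
340 [148 168 187 187 187 187 187 187 187 187 209 247 247 247 247 247 247] [213 212 213 213 213 197 134 133 135 141 142]
375 [ 71 133 188 186 188 187 186 187 187 187 189 207 213 214 214 214 214] [213 213 213 213 213 193  54  56  58  61  61]
```

```bash
python3 - <<'E'
from h import *
W=dict(np.load('pics/w4.npz'));xr=np.array([.9808,-.1951])
f=lambda u,v,z:onz(W,u,v,z)[:2]@xr
print('shoe',[(f(u,a,.1805)+f(u,240.4,.1805))/2 for u,a in((340,215.2),(375,215.6))])
for z in(.183,.185,.187): print(z,[(f(u,203.7,z)+f(u,251.45,z))/2 for u in(450,620)],f(450,203.7,z)-f(450,251.45,z))
for z,a,b in((.185,(450,251.45),(620,251.4)),(.1805,(340,240.4),(375,240.35))):
    d=onz(W,*a,z)-onz(W,*b,z); print(np.degrees(np.arctan2(-d[0],d[1])))
E
```

```text
shoe [np.float64(0.5325782624236478), np.float64(0.5325139240428556)]
0.183 [np.float64(0.5332601012694917), np.float64(0.5333961088024066)] 0.022263258723485668
0.185 [np.float64(0.5337862359967889), np.float64(0.5339204086333065)] 0.021962902027427345
0.187 [np.float64(0.534312370724086), np.float64(0.5344447084642061)] 0.021662545331368688
-11.124918883126146
-11.060105929534947
```

Request:
move_arm(steps=[0,0,0,0.001,0,0,-1,0,0,0,0.001,0,0,-1,0,0,0,0.0007,-0.0015,0,-1,0,0,0,0.0003,-0.0035,0,-1,0,0,0,0,-0.0055,0,-1,0,0,0,-0.0005,-0.0075,0,-1,0,0,0,-0.001,-0.0095,0,-1,0,0,0,-0.0013,-0.0115,0,-1,0,0,0,-0.0017,-0.0135,0,-1,0,0,0,-0.002,-0.015,0,-1])

```text
clock: 7.4
position: [0.5168, 0.0389, 0.1762]
ee_rot: [0.0, 0.995, -0.098, -0.0]
contact_force: [0.2, 0.2, -1.5]
width: 0.0123
gripper_force: 49.4
```

```bash
python3 -c "
from h import *
rep()"
```

```text
rail x,y,z 0.4992989453249352 0.1389445823582303 0.17621863327552112 F rail 0.11806738181665923 0.24552605353989337 -1.5320846255166478 M [-0.0453  0.0337  0.0205] grip 49.411879777908325 7.4
```

Request:
move_arm(steps=[0,0,0,-0.0002,-0.001,0,-1,0,0,0,-0.0004,-0.002,0,-1,0,0,0,-0.0006,-0.003,0,-1,0,0,0,-0.0008,-0.004,0,-1,0,0,0,-0.001,-0.005,0,-1,0,0,0,-0.0012,-0.006,0,-1,0,0,0,-0.0014,-0.007,0,-1,0,0,0,-0.0016,-0.008,0,-1,0,0,0,-0.0018,-0.009,0,-1,0,0,0,-0.002,-0.01,0,-1])

```text
clock: 8.4
position: [0.5144, 0.0291, 0.1758]
ee_rot: [-0.0, 0.995, -0.098, -0.001]
contact_force: [-0.3, 2.4, -5.7]
width: 0.0124
gripper_force: 49.0
```

```bash
python3 -c "
from h import *
rep()"
```

```text
rail x,y,z 0.49887703612352313 0.1289483442730534 0.17584794137132087 F rail -0.7246459934058164 2.3232329802224645 -5.684949801175607 M [0.5458 0.0624 0.0828] grip 49.03251886367798 8.4
```

Request:
move_arm(steps=[0,0,0,0,0,-0.0005,-1,0,0,0,0,0,-0.001,-1,0,0,0,0,0,-0.001,-1,0,0,0,0,0,-0.001,-1,0,0,0,0,0,-0.001,-1,0,0,0,0,0,-0.001,-1,0,0,0,0,0,-0.001,-1,0,0,0,0,0,-0.001,-1,0,0,0,0,0,-0.001,-1,0,0,0,0,0,-0.001,-1])

```text
clock: 9.4
position: [0.515, 0.0291, 0.1753]
ee_rot: [0.0, 0.995, -0.098, 0.0]
contact_force: [0.4, 0.4, -1.7]
width: 0.0127
gripper_force: 49.4
```

```bash
python3 -c "
from h import *
rep()"
```

```text
rail x,y,z 0.49948151111564965 0.12902425474485582 0.1753061060249554 F rail 0.28657383309256457 0.509561533515959 -1.65782681212553 M [-0.0136  0.082  -0.0768] grip 49.37482416629791 9.4
```

Request:
move_arm(steps=[0,0,0,-0.0003,-0.0015,-0.0008,-1,0,0,0,-0.0006,-0.003,-0.0008,-1,0,0,0,-0.0009,-0.0045,-0.0008,-1,0,0,0,-0.0012,-0.006,-0.0008,-1,0,0,0,-0.0015,-0.0075,-0.0008,-1,0,0,0,-0.0018,-0.009,-0.0008,-1,0,0,0,-0.0021,-0.0105,-0.0008,-1,0,0,0,-0.0024,-0.012,-0.0008,-1,0,0,0,-0.0027,-0.0135,-0.0008,-1,0,0,0,-0.003,-0.015,-0.0008,-1])

```text
clock: 10.4
position: [0.5118, 0.014, 0.1744]
ee_rot: [0.0, 0.995, -0.098, -0.0]
contact_force: [-0.9, 0.4, -1.7]
width: 0.0125
gripper_force: 49.4
```

```bash
python3 -c "
from h import *
rep()"
```

```text
rail x,y,z 0.4992544059497281 0.11354346066440715 0.17439078968051347 F rail -1.0036285319812568 0.23957006886716628 -1.728900463343515 M [ 0.0272 -0.0424  0.0288] grip 49.430755376815796 10.4
```

Request:
move_arm(steps=[0,0,0,-0.0004,-0.002,0,-1,0,0,0,-0.0008,-0.004,0,-1,0,0,0,-0.0012,-0.006,0,-1,0,0,0,-0.0016,-0.008,0,-1,0,0,0,-0.002,-0.01,0,-1,0,0,0,-0.0024,-0.012,0,-1,0,0,0,-0.0028,-0.014,0,-1,0,0,0,-0.0032,-0.016,0,-1,0,0,0,-0.0036,-0.018,0,-1,0,0,0,-0.004,-0.02,0,-1])

```text
clock: 11.4
position: [0.5078, -0.0061, 0.1744]
ee_rot: [0.0, 0.995, -0.098, -0.0]
contact_force: [-0.1, -0.4, -1.6]
width: 0.0127
gripper_force: 49.4
```

```bash
python3 -c "
from h import *
rep()"
```

```text
rail x,y,z 0.4992400517204445 0.09310154372086954 0.17439017898948322 F rail -0.05989897319165208 -0.38537433695126755 -1.6231986971116568 M [ 0.0421 -0.0729 -0.0605] grip 49.431182742118835 11.4
```

Request:
move_arm(steps=[0,0,0,-0.0004,-0.002,0,-1,0,0,0,-0.001,-0.005,0,-1,0,0,0,-0.002,-0.01,0,-1,0,0,0,-0.003,-0.015,0,-1,0,0,0,-0.004,-0.02,0,-1,0,0,0,-0.005,-0.025,0,-1,0,0,0,-0.006,-0.03,0,-1,0,0,0,-0.007,-0.035,0,-1,0,0,0,-0.008,-0.04,0,-1,0,0,0,-0.0087,-0.044,0,-1])

```text
clock: 12.4
position: [0.499, -0.0504, 0.1744]
ee_rot: [0.0, 0.995, -0.098, -0.0]
contact_force: [0.3, -0.3, -2.4]
width: 0.0125
gripper_force: 49.4
```

```bash
python3 -c "
from h import *
rep()"
```

```text
rail x,y,z 0.49929379602430973 0.04792166236058589 0.17440874708728932 F rail 0.3158847474948985 -0.25378504747027114 -2.351162478837418 M [-0.014   0.0049  0.0234] grip 49.43265974521637 12.4
```

Request:
move_arm(steps=[0,0,0,-0.0004,-0.002,0,-1,0,0,0,-0.001,-0.005,0,-1,0,0,0,-0.002,-0.01,0,-1,0,0,0,-0.003,-0.015,0,-1,0,0,0,-0.004,-0.02,0,-1,0,0,0,-0.005,-0.025,0,-1,0,0,0,-0.006,-0.03,0,-1,0,0,0,-0.007,-0.035,0,-1,0,0,0,-0.008,-0.04,0,-1,0,0,0,-0.0087,-0.044,0,-1])

```text
clock: 13.4
position: [0.4904, -0.0944, 0.1744]
ee_rot: [0.0, 0.995, -0.098, -0.0]
contact_force: [0.5, 0.7, -1.6]
width: 0.0127
gripper_force: 49.4
```

```bash
python3 - <<'E'
from h import *
rep()
im=snap('wrist','w5');g=im['pixels']
cv2.imwrite('pics/m5.png',cv2.resize(g[160:310,280:480],(800,600),interpolation=cv2.INTER_CUBIC))
E
```

```text
rail x,y,z 0.4993664497395847 0.0030408751862059605 0.17442135472196013 F rail 0.33906993675956276 0.8042447012338337 -1.5700486254271766 M [ 0.0272  0.0656 -0.0598] grip 49.43137764930725 13.4
```

View pics/m5.png

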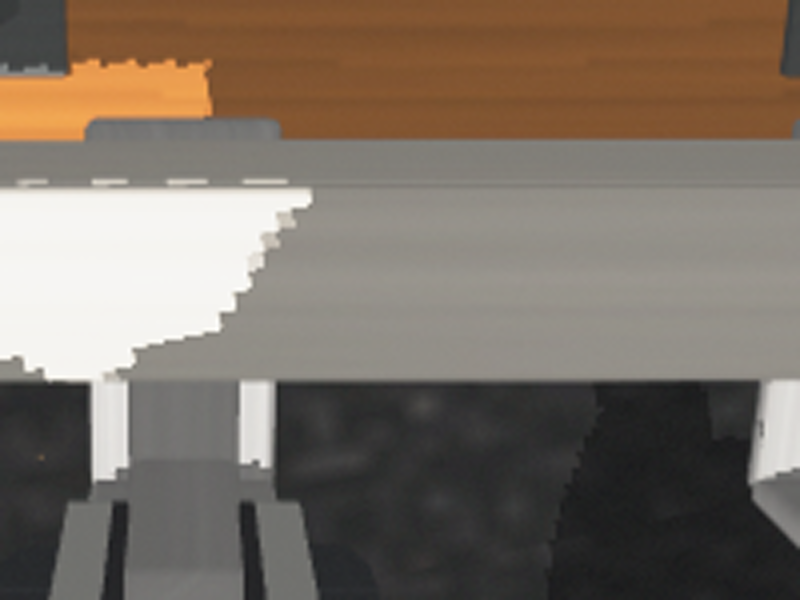

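The crop shows my hanger's foot at x 90–275 and the first hanger's foot edge at x≈750. That leaves about 51 mm of free travel before the shoes touch.

Request:
move_arm(steps=[0,0,0,-0.001,-0.005,0,-1,0,0,0,-0.002,-0.01,0,-1,0,0,0,-0.003,-0.015,0,-1,0,0,0,-0.004,-0.02,0,-1,0,0,0,-0.0049,-0.025,0,-1,0,0,0,-0.0059,-0.03,0,-1,0,0,0,-0.0067,-0.034,0,-1,0,0,0,-0.0072,-0.037,0,-1,0,0,0,-0.0077,-0.039,0,-1,0,0,0,-0.0079,-0.04,0,-1])

```text
clock: 14.45
position: [0.4825, -0.1341, 0.1744]
ee_rot: [-0.0, 0.995, -0.098, -0.0]
contact_force: [1.4, 0.6, -2.5]
width: 0.0127
gripper_force: 49.4
```

```bash
python3 -c "
from h import *
rep()"
```

```text
rail x,y,z 0.4993956084869421 -0.037366414334722174 0.1743921311044159 F rail 1.2323693439155805 0.8512992174887635 -2.5148935612330505 M [0.0083 0.0015 0.024 ] grip 49.43132400512695 14.45
```

Request:
move_arm(steps=[0,0,0,-0.0004,-0.002,0,-1,0,0,0,-0.0008,-0.004,0,-1,0,0,0,-0.0012,-0.0055,0,-1,0,0,0,-0.0014,-0.007,0,-1,0,0,0,-0.0016,-0.0085,0,-1,0,0,0,-0.002,-0.01,0,-1,0,0,0,-0.0023,-0.0115,0,-1,0,0,0,-0.0026,-0.013,0,-1,0,0,0,-0.0029,-0.0145,0,-1,0,0,0,-0.0032,-0.016,0,-1])

```text
clock: 15.45
position: [0.4793, -0.1494, 0.1744]
ee_rot: [-0.001, 0.995, -0.098, -0.0]
contact_force: [1.1, 2.0, -1.7]
width: 0.0125
gripper_force: 49.5
```

```bash
python3 -c "
from h import *
rep()"
```

```text
rail x,y,z 0.49926279910344956 -0.05301347290186937 0.17442136496486832 F rail 0.7187374608757366 2.1626980972691188 -1.7161682137952234 M [ 0.4851 -0.03    0.1293] grip 49.51444923877716 15.45
```

Request:
move_arm(steps=[0,0,0,-0.0004,-0.002,0,-1,0,0,0,-0.0008,-0.004,0,-1,0,0,0,-0.0012,-0.006,0,-1,0,0,0,-0.0016,-0.008,0,-1,0,0,0,-0.002,-0.01,0,-1,0,0,0,-0.0024,-0.012,0,-1,0,0,0,-0.0028,-0.014,0,-1,0,0,0,-0.0032,-0.016,0,-1,0,0,0,-0.0036,-0.018,0,-1,0,0,0,-0.0039,-0.02,0,-1])

```text
clock: 16.45
position: [0.4753, -0.1701, 0.1744]
ee_rot: [0.0, 0.995, -0.098, -0.0]
contact_force: [-0.2, 1.8, -0.4]
width: 0.0125
gripper_force: 49.5
```

```bash
python3 -c "
from h import *
rep()"
```

```text
rail x,y,z 0.49934178857388783 -0.07407497320289834 0.17438109862538975 F rail -0.5446306651440338 1.7665866354229605 -0.41841536544635805 M [0.4685 0.018  0.0141] grip 49.521419405937195 16.45
```

Now slowly, 0.7 mm per row.

Request:
move_arm(steps=[0,0,0,-0.0001,-0.0007,0,-1,0,0,0,-0.0003,-0.0014,0,-1,0,0,0,-0.0004,-0.0021,0,-1,0,0,0,-0.0006,-0.0028,0,-1,0,0,0,-0.0007,-0.0035,0,-1,0,0,0,-0.0008,-0.0042,0,-1,0,0,0,-0.001,-0.0049,0,-1,0,0,0,-0.0011,-0.0056,0,-1,0,0,0,-0.0012,-0.0063,0,-1,0,0,0,-0.0014,-0.007,0,-1])

```text
clock: 17.45
position: [0.474, -0.177, 0.1744]
ee_rot: [0.0, 0.995, -0.098, -0.0]
contact_force: [-1.0, 2.2, -0.4]
width: 0.0123
gripper_force: 49.6
```

```bash
python3 -c "
from h import *
rep()"
```

```text
rail x,y,z 0.499404234918711 -0.08110712192325625 0.17439394755116677 F rail -1.3663519811473455 1.9450116233450876 -0.38009676631057265 M [0.4908 0.1712 0.0161] grip 49.560551047325134 17.45
```

Request:
move_arm(steps=[0,0,0,0,-0.0002,0,-1,0,0,0,0,-0.0004,0,-1,0,0,0,-0.0001,-0.0006,0,-1,0,0,0,-0.0001,-0.0008,0,-1,0,0,0,-0.0002,-0.001,0,-1,0,0,0,-0.0002,-0.0012,0,-1,0,0,0,-0.0003,-0.0014,0,-1,0,0,0,-0.0003,-0.0016,0,-1,0,0,0,-0.0004,-0.0018,0,-1,0,0,0,-0.0004,-0.002,0,-1])

```text
clock: 18.45
position: [0.4736, -0.1789, 0.1744]
ee_rot: [0.0, 0.995, -0.098, -0.0]
contact_force: [-0.9, 2.7, -1.3]
width: 0.0124
gripper_force: 49.5
```

```bash
python3 -c "
from h import *
rep()"
```

```text
rail x,y,z 0.4994451359546654 -0.08310272707838394 0.17440288488659256 F rail -1.3821458575849803 2.429067679940798 -1.2549295789914763 M [0.5068 0.1658 0.0631] grip 49.52023923397064 18.45
```

Request:
move_arm(steps=[0,0,0,0,-0.0002,0,-1,0,0,0,0,-0.0004,0,-1,0,0,0,-0.0001,-0.0006,0,-1,0,0,0,-0.0001,-0.0008,0,-1,0,0,0,-0.0002,-0.001,0,-1,0,0,0,-0.0002,-0.0012,0,-1,0,0,0,-0.0003,-0.0014,0,-1,0,0,0,-0.0003,-0.0016,0,-1,0,0,0,-0.0004,-0.0018,0,-1,0,0,0,-0.0004,-0.002,0,-1])

```text
clock: 19.45
position: [0.4733, -0.181, 0.1744]
ee_rot: [0.0, 0.995, -0.098, 0.0]
contact_force: [-1.2, 2.4, -1.1]
width: 0.0126
gripper_force: 49.5
```

```bash
python3 -c "
from h import *
rep()"
```

```text
rail x,y,z 0.49947464195251967 -0.08515156463579143 0.1744152170275481 F rail -1.6956885684668064 2.1466194691163865 -1.0956315996249932 M [0.5181 0.1285 0.0513] grip 49.502127170562744 19.45
```

Request:
move_arm(steps=[0,0,0,-0.0002,-0.0002,0,-1,0,0,0,-0.0003,-0.0004,0,-1,0,0,0,-0.0004,-0.0006,0,-1,0,0,0,-0.0004,-0.0008,0,-1,0,0,0,-0.0005,-0.001,0,-1,0,0,0,-0.0005,-0.0012,0,-1,0,0,0,-0.0006,-0.0014,0,-1,0,0,0,-0.0006,-0.0016,0,-1,0,0,0,-0.0007,-0.0018,0,-1,0,0,0,-0.0007,-0.002,0,-1])

```text
clock: 20.45
position: [0.4727, -0.183, 0.1744]
ee_rot: [0.0, 0.995, -0.098, 0.0]
contact_force: [0.7, 2.5, -2.1]
width: 0.0123
gripper_force: 49.4
```

```bash
python3 -c "
from h import *
rep()"
```

```text
rail x,y,z 0.4993021229668043 -0.08723903436032121 0.17442673662356492 F rail 0.23874607446125737 2.60918784495444 -2.1211713944541786 M [ 0.4517 -0.0888  0.0867] grip 49.40521001815796 20.45
```

Request:
move_arm(steps=[0,0,0,0,-0.0002,0,-1,0,0,0,0,-0.0004,0,-1,0,0,0,-0.0001,-0.0006,0,-1,0,0,0,-0.0001,-0.0008,0,-1,0,0,0,-0.0002,-0.001,0,-1,0,0,0,-0.0002,-0.0012,0,-1,0,0,0,-0.0003,-0.0014,0,-1,0,0,0,-0.0003,-0.0016,0,-1,0,0,0,-0.0003,-0.0016,0,-1,0,0,0,-0.0003,-0.0016,0,-1])

```text
clock: 21.45
position: [0.4723, -0.1846, 0.1744]
ee_rot: [0.0, 0.995, -0.098, 0.0]
contact_force: [1.6, 2.5, -1.7]
width: 0.0124
gripper_force: 49.4
```

```bash
python3 -c "
from h import *
rep()"
```

```text
rail x,y,z 0.49924952667670697 -0.08890854366872754 0.1744247249771095 F rail 1.1057003178145481 2.7513029624233467 -1.693617079770697 M [ 0.3842 -0.1644  0.0964] grip 49.39706325531006 21.45
```

Request:
move_arm(steps=[0,0,0,0,-0.0002,0,-1,0,0,0,0,-0.0004,0,-1,0,0,0,-0.0001,-0.0006,0,-1,0,0,0,-0.0001,-0.0008,0,-1,0,0,0,-0.0001,-0.001,0,-1,0,0,0,-0.0001,-0.0012,0,-1,0,0,0,-0.0002,-0.0014,0,-1,0,0,0,-0.0002,-0.0016,0,-1,0,0,0,-0.0002,-0.0016,0,-1,0,0,0,-0.0002,-0.0016,0,-1])

```text
clock: 22.45
position: [0.472, -0.1862, 0.1744]
ee_rot: [0.0, 0.995, -0.098, -0.0]
contact_force: [0.8, 2.6, -2.3]
width: 0.0128
gripper_force: 49.4
```

```bash
python3 -c "
from h import *
rep()"
```

```text
rail x,y,z 0.49926157040469515 -0.09050715492506976 0.17441383355845133 F rail 0.27446285468345166 2.659107912323272 -2.2648756011868167 M [ 0.3723 -0.1254  0.1531] grip 49.412970542907715 22.45
```

Request:
move_arm(steps=[0,0,0,0,-0.0002,0,-1,0,0,0,0,-0.0004,0,-1,0,0,0,-0.0001,-0.0006,0,-1,0,0,0,-0.0001,-0.0008,0,-1,0,0,0,-0.0002,-0.001,0,-1,0,0,0,-0.0002,-0.0012,0,-1,0,0,0,-0.0003,-0.0014,0,-1,0,0,0,-0.0003,-0.0016,0,-1,0,0,0,-0.0003,-0.0016,0,-1,0,0,0,-0.0003,-0.0016,0,-1])

```text
clock: 23.45
position: [0.4718, -0.1865, 0.1744]
ee_rot: [-0.001, 0.995, -0.098, -0.0]
contact_force: [0.8, 5.7, 0.5]
width: 0.0128
gripper_force: 49.6
```

```bash
python3 -c "
from h import *
rep()"
```

```text
rail x,y,z 0.49909548402600207 -0.09092593187941456 0.17442395585116566 F rail -0.29713292840430605 5.77011056480216 0.521528131802913 M [ 1.1587 -0.265   0.2365] grip 49.612566232681274 23.45
```

Request:
move_arm(steps=[0,0,0,0,-0.0003,0,-1,0,0,0,-0.0001,-0.0006,0,-1,0,0,0,-0.0001,-0.0009,0,-1,0,0,0,-0.0002,-0.0012,0,-1,0,0,0,-0.0003,-0.0015,0,-1,0,0,0,-0.0003,-0.0018,0,-1,0,0,0,-0.0003,-0.0018,0,-1,0,0,0,-0.0003,-0.0018,0,-1,0,0,0,-0.0003,-0.0018,0,-1,0,0,0,-0.0003,-0.0018,0,-1])

```text
clock: 24.45
position: [0.4715, -0.1868, 0.1745]
ee_rot: [-0.003, 0.995, -0.098, -0.0]
contact_force: [1.3, 9.4, 1.3]
width: 0.0121
gripper_force: 49.8
```

```bash
python3 -c "
from h import *
rep()"
```

```text
rail x,y,z 0.4988619760727312 -0.09127587610810847 0.1744714386655044 F rail -0.5267942242553965 9.461215404231668 1.3011443477440463 M [ 1.6743 -0.3906  0.298 ] grip 49.8008394241333 24.45
```

Request:
move_arm(steps=[0,0,0,0.0001,0.0005,0,-1,0,0,0,0.0002,0.001,0,-1,0,0,0,0.0003,0.0015,0,-1,0,0,0,0.0004,0.002,0,-1,0,0,0,0.0005,0.0025,0,-1,0,0,0,0.0005,0.0025,0,-1,0,0,0,0.0005,0.0025,0,-1,0,0,0,0.0005,0.0025,0,-1,0,0,0,0.0005,0.0025,0,-1,0,0,0,0.0005,0.0025,0,-1])

```text
clock: 25.45
position: [0.4718, -0.1864, 0.1744]
ee_rot: [-0.001, 0.995, -0.098, -0.0]
contact_force: [0.2, 5.0, -0.6]
width: 0.0126
gripper_force: 49.6
```

```bash
python3 -c "
from h import *
rep()"
```

```text
rail x,y,z 0.4991339392951212 -0.09081088160838197 0.17440110919258664 F rail -0.7780588220184762 4.918348122406916 -0.5996469695423866 M [ 0.9676 -0.2158  0.1656] grip 49.63614821434021 25.45
```

Request:
move_arm(steps=[0,0,0,0.0001,0.0004,0,-1,0,0,0,0.0002,0.0008,0,-1,0,0,0,0.0003,0.0013,0,-1,0,0,0,0.0003,0.0013,0,-1,0,0,0,0.0003,0.0013,0,-1,0,0,0,0.0003,0.0013,0,-1,0,0,0,0.0003,0.0013,0,-1,0,0,0,0.0003,0.0013,0,-1,0,0,0,0.0003,0.0013,0,-1,0,0,0,0.0003,0.0013,0,-1])

```text
clock: 26.45
position: [0.4722, -0.186, 0.1744]
ee_rot: [0.0, 0.995, -0.098, 0.0]
contact_force: [-0.7, 0.8, -1.8]
width: 0.0128
gripper_force: 49.5
```

```bash
python3 -c "
from h import *
rep()"
```

```text
rail x,y,z 0.49946370239077054 -0.09033475251310927 0.17441514851773918 F rail -0.8784954535571793 0.6035423864164908 -1.7625900663620495 M [0.2151 0.0376 0.0293] grip 49.46965456008911 26.45
```

Request:
move_arm(steps=[0,0,0,0,-0.0002,-0.0004,-1,0,0,0,-0.0001,-0.0005,-0.0008,-1,0,0,0,-0.0001,-0.0005,-0.0008,-1,0,0,0,-0.0001,-0.0005,-0.0008,-0.6,0,0,0,-0.0001,-0.0005,-0.0008,-0.5,0,0,0,-0.0001,-0.0005,-0.0008,-0.3,0,0,0,-0.0001,-0.0005,-0.0008,-0.2,0,0,0,-0.0001,-0.0005,-0.0008,-0.1,0,0,0,-0.0001,-0.0005,-0.0008,-0.1,0,0,0,-0.0001,-0.0005,-0.0008,-0.1])

```text
clock: 27.45
position: [0.4721, -0.1863, 0.1736]
ee_rot: [0.0, 0.995, -0.098, -0.0]
contact_force: [0.0, -0.2, 0.9]
width: 0.0384
gripper_force: 0.0
```

```bash
python3 - <<'E'
from h import *
rep()
im=snap('wrist','w6');g=im['pixels']
cv2.imwrite('pics/m6.png',cv2.resize(g[160:360,230:500],(800,592),interpolation=cv2.INTER_CUBIC))
E
```

```text
rail x,y,z 0.4994130151157039 -0.09057323099917813 0.17360839679908757 F rail 0.07110469742993727 -0.15731107800379182 0.8811738030907953 M [-0.0261  0.0922  0.0505] grip 0.0 27.45
```

View pics/m6.png

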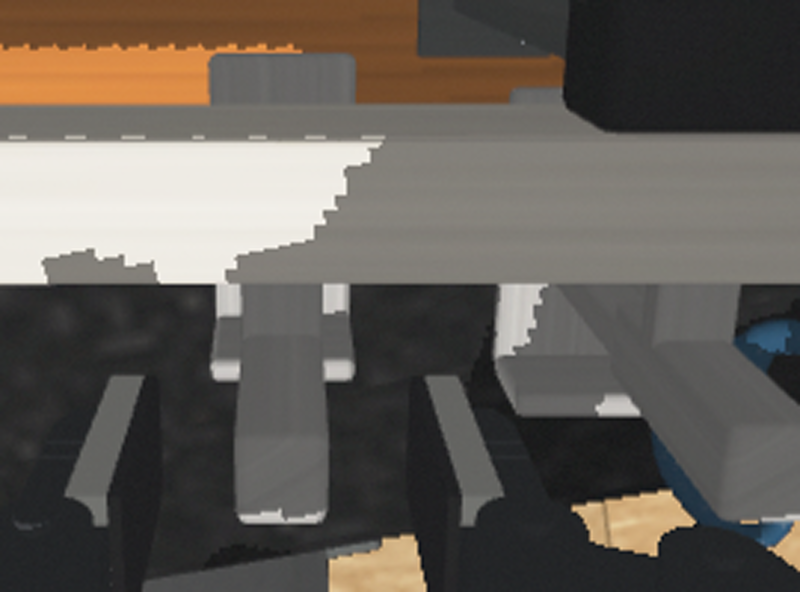

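The crop shows the fin free between the open fingers. The gap between the feet is about 34–36 mm, so the two shoes are touching. I'll withdraw straight up.

Request:
move_arm(steps=[0,0,0,0,0,0.005,-0.1,0,0,0,0,0,0.01,-0.1,0,0,0,0,0,0.02,-0.1,0,0,0,0,0,0.03,-0.1,0,0,0,0,0,0.045,-0.1,0,0,0,0,0,0.06,-0.1,0,0,0,0,0,0.08,-0.1,0,0,0,0,0,0.1,-0.1,0,0,0,0,0,0.12,-0.1,0,0,0,0,0,0.13,-0.1])

```text
clock: 28.5
position: [0.4729, -0.1866, 0.3064]
ee_rot: [0.001, 0.995, -0.098, 0.002]
contact_force: [-0.3, 0.6, -0.3]
width: 0.0384
gripper_force: 0.0
```

```bash
python3 - <<'E'
from h import *
rep()
im=snap('wrist','w7');g=cv2.cvtColor(im['pixels'],cv2.COLOR_BGR2GRAY).astype(int)
# expected fin tops: ours and first's
xr=np.array([.9808,-.1951]);yr=np.array([.1951,.9808])
for y in(-.0907,-.1607):
    p=.4996*xr+y*yr; u,v=proj(im,[*p,.203]); print(u,v)
    u,v=int(u),int(v); print(g[v-3,u-18:u+18]); print(g[v-20:v+20,u])
E
```

```text
rail x,y,z 0.5002620330708137 -0.09079666238665043 0.30641981943861063 F rail -0.415724267865164 0.5667294101509969 -0.2506045930799267 M [-0.0075 -0.0138 -0.0305] grip 0.0 28.5
324.59244377753873 236.35912377066765
[ 48  50  53 101 185 182 182 182 184 184 160 207 217 219 219 218 220 221
 220 218 218 217 217 215 215 207 172 131 200 201 200 201 201 193 135  47]
[210 141 101 101 102 101 100 101 101 102 101 101 101 107 145 191 213 220
 218 218 218 217 218 216 212 212 215 217 215 216 215 181  61  48  45  47
  44  44  43  44]
412.8413782725431 236.49171714623049
[107 118 123 123 124 124 125 125 124 104 117 110 113 114 113 113 114 112
 112 112 113 113 112 112 109 108 109 186 229 127 205 214 212 129  44  43]
[ 80  70  62  71  98  98  97  99  99  98 100 106 110 114 113 114 113 112
 113 112 112 108 109 111 110 110 111 111 108  91  31  32  30  31  28  28
  29  31  31  32]
```

```bash
python3 -c "
from h import *
print(manip.sign_off())"
```

```text
the job is handed in; nothing more can be done
None
```

The loose hanger is threaded into the rail and pushed home against the first one: I felt the solid stop at about 9.5 N, released it and withdrew. The last image shows it hanging 70 mm from the first, as expected when the shoes touch. I handed the job in at about 28.5 s.

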